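# Push the loose drain base out of the cutlery drip frame

### The arm

A 7-joint arm with a two-finger parallel gripper is mounted at the origin on the work surface. World frame = base frame: x ahead of the robot, y to its left, z up, the work surface at z = 0. Lengths are in m, angles in rad, forces in N, time in s.
With the tool pointing down it reaches from about 0.4 to 0.875 m from the base axis. Payload 19.3 kg.
Tool frame: the origin (TCP) lies on the centre line of the jaws, within the pads' length; the fingertips stand 11 mm ahead of it and the grasp point (between the pads) lies 8 mm behind it; y points along the fingers, x is the direction in which the jaws open and shut, and the axes are right-handed (so a half turn about y gives the same grasp; the last joint's range is limited). The gripper opens to 85 mm and grips with 20 to 120 N. Pads are 22 mm wide; open, the fingers measure 114 mm over their backs; the gripper's body (76 mm by 85 mm) begins 54 mm behind the grasp point. The pads swing forward as they close: fully open they stand 13 mm farther back than shut.
Start: joints at [-1.258, 0.521, -0.036, 1.599, 0.021, 1.021, -0.113], TCP at [0.233, 0.58, 0.242] pointing down, gripper open.
Joint ranges: [-2.91, 2.91], [-0.3, 2.13], [-1.5, 1.42], [0.17, 2.43], [-1.26, 4.41], [0.16, 1.93], [-2.52, 2.52]. Speed limits (rad/s): [1.89, 1.89, 2.39, 2.39, 3.01, 3.01, 3.01].

### API

Orientations are given as [roll, pitch, yaw] about the fixed x, y, z axes, in that order (R = Rz(yaw) Ry(pitch) Rx(roll)).
In Python, from workcell import monitor, cams, bot gives the robot as it stands.
- The arm moves only by the tool send_rows, never from a script. Its argument "series" is text: rows parted by semicolons, each of 7 numbers parted by spaces: the turn, a rotation vector about the tool's x, y, z in rad, then the shift along the tool's x, y, z in mm, then the opening, from 0 (shut) to 1 (fully open). In form: ax ay az tx ty tz claw; .... A call has 1 to 20 rows; each row is the pose to reach, as a shift and turn from the pose commanded when the call began, along the tool's axes at that moment; what a row does not reach only later rows make up. A row lasts 1/12 s, in which the tool goes at most 41.7 mm and 7.16 degrees, less where a joint would pass 70% of its speed; a pose out of reach is approached as far as the arm can. A call with a gripper value outside its range is refused whole. The fingers move at their own pace and stop on an object; "force" is the grip in N (left out, the last holds). Time passes only in rows, so rows that repeat a pose let the fingers close. It gives the time, the measured TCP pose, the force and the opening at its end, in the units of the state.
- monitor.observe(): the state, without advancing time (a new reading comes with each control period).
- cams.grab_frame(name): name is "side" or "top" or "wrist"; returns the picture (384x512x3 uint8, red, green, blue); there is no depth.
- cams.get_calibration(name): a dict with "mtx" (3x3 intrinsics, pixels), "origin" and "attitude" of the camera in the world. Camera axes: x right, y down, z forward; pixel columns grow to the right and rows downward; lengths in m; the calibration is good to about 2 mm. A picture is of the moment at which its call begins: read the wrist's pose just before it. get_calibration takes no time and is no camera call; for the wrist camera it gives the pose at the moment of the call.
- bot.job_done(): hands the job in, once; it reports no verdict.
The state is a dict: "clock": time; "qpos": joint angles; "qd": joint speeds; "joint_efforts": joint torques, N m; "position": TCP position; "tool_rot": TCP orientation; "force": force on the tool from outside, world axes, zero at the start; "moment": the same for the moment, N m; "grip_width": finger opening in m.
Only numpy, scipy, OpenCV 4.12 (cv2) and the standard library are available. Lean on these libraries where they do the work, as an engineer would, in place of code of your own. Each camera call takes 0.05 s, during which the arm holds its last target.

### The job

Free the loose orange drain base from the white drip frame: take the frame by its upright blue handle, bring it over the wooden push-up block and lower it round the block until it stands on the counter, so that the block pushes the base up out of the top. Then let go of the frame, grip the base from above, lift it clear and lay it gently (do not drop it) flat in the middle of the grey drying mat, lengthways along the mat. Leave the frame standing round the block, and do not disturb the jar, the salt pig or the wooden spoon.

Things in the scene. Friction and masses are not known exactly. Their poses are not given: they have to be found in the camera images.
- frame_mid (a point): Centre, half-way up the wall (30 mm above its underside), of the loose white drip frame: an oblong ring with rounded ends, open above and below, outside 135 long (its y) x 75 wide (its x) x 60 mm high, wall 4 mm, about 0.17 kg. A ledge 4 mm thick inside its bottom edge leaves an opening 53 wide x 111 mm long. Its handle stands at its +y end.
- frame_handle (a point): Grip point on the frame's upright blue handle plate: 36 wide (frame x), 10 thick (frame y), its top 145 mm above the frame's underside. This point is 130 mm above the underside and 72.5 mm from the frame's centre along its +y. Pinch the thickness (fingers closing along frame y); gripped here, the fingertips stay above the pushed-up base.
- base_mid (a point): Centre, half-way up, of the loose orange drain base: a flat slab with rounded ends, 122 long (its y) x 62 wide (its x) x 24 mm thick, about 0.1 kg. At first it lies on the ledge in the frame, 32 mm below the rim with 2.5 mm play all round: no room to grip it. On the block its underside is 16 mm above the rim of the lowered frame: grip it across its width.
- block_top (a point): Centre of the top of the fixed wooden push-up block with a black rubber top, 84 mm long (its y axis) x 34 mm wide (its x axis), 76 mm high above the counter. It passes through the frame's bottom opening when the two are in line (either way round).
- mat_top (a point): Centre of the top face of the fixed grey ribbed drying mat, 220 mm long (its y axis) x 150 mm wide (its x axis) x 8 mm thick, flat without a rim.
- jar: Bystander: glass jar of clothespins, diameter 80 mm, 95 mm high; origin at the centre of its underside. Loose.
- salt_pig: Bystander: white ceramic salt pig, diameter 100 mm, 103 mm high with a round mouth on its +x side; origin at the centre of its underside. Loose.
- spoon: Bystander: wooden spoon 240 mm long lying on the counter along its x axis, about 20 mm high; origin under its middle. Loose.
Mind the look-alikes: they are no part of the job. Several things look just like the part that bears base_mid: the one meant starts farthest to the robot's left. There is more than one size of the part that bears block_top; the job needs the smaller.

How it is judged:
On the way, in this order (a step that is already met when the one before it is completed fails the run):
1. the frame stands on the counter round the block, with the base pushed up out of it and lying level on the block (height (world z) of frame_mid below 0.035 m and angle between each of frame_mid, base_mid's own z axis and vertical below 0.08 rad and horizontal distance between frame_mid and block_top below 0.03 m and z of base_mid in the frame of block_top between 0.009 and 0.016 m), for 0.2 s.
2. the base is lifted clear of the block while the frame stays standing on the counter (z of base_mid in the frame of block_top above 0.022 m and height (world z) of frame_mid below 0.035 m and horizontal distance between frame_mid and block_top below 0.03 m), for 0.1 s.
At the end, for the whole second after the job is handed in: The base lies flat and still on the mat, its centre within 45 mm (across) and 50 mm (along) of the mat's centre and its length within 0.35 rad of the mat's; the frame stands still and upright on the counter round the block, centres within 30 mm (x of base_mid in the frame of mat_top between -0.045 and 0.045 m and y of base_mid in the frame of mat_top between -0.05 and 0.05 m and z of base_mid in the frame of mat_top between 0.008 and 0.016 m and angle between each of base_mid, frame_mid's own z axis and vertical below 0.08 rad and angle between the y axis of base_mid and the y axis of mat_top, either way round below 0.35 rad and linear speed of each of base, frame below 0.02 m/s and height (world z) of frame_mid below 0.035 m and horizontal distance between frame_mid and block_top below 0.03 m); the robot touches nothing.
It fails at once if the jar, the salt pig or the wooden spoon is moved by more than 30 mm (distance of any of jar, salt_pig, spoon from where it was at the start of the episode above 0.03 m).
It fails at once if the base is dropped on to the mat (still faster than 0.6 m/s when its underside is within 18 mm of the mat) (horizontal distance between base_mid and mat_top below 0.12 m and z of base_mid in the frame of mat_top below 0.03 m and linear speed of base above 0.6 m/s).
It also fails if it takes over 59 s, if anything falls off the work surface, if the arm or the gripper's body presses on something with over 40 N, if the wrist force passes 120 N, or if a joint passes its speed limit or range.

## Working session

There is one attempt and no reset: what is moved stays moved. The work goes in short steps, Python scripts to look and compute and a tool call to move; the robot and the scene stay as the last step left them, time stands still between calls to the robot, and variables do not carry over. Pictures are saved under pics/ and viewed, and the job is handed in when it is done.

Besides the shell and the picture viewer there is one more tool, called after "Emit:" as name(argument=value, ...) on one line, values as JSON. send_rows: Moves the arm, as the interface text tells. Its arguments: {"type":"object","properties":{"series":{"type":"string"},"force":{"type":"number"}},"required":["series"]}

```bash
ls; mkdir -p pics; cat > h.py <<'E'
import numpy as np,cv2
from workcell import monitor,cams,bot
from scipy.spatial.transform import Rotation as Ro
def R(a):
    a=np.array(a,float)
    if a.shape==(3,3): return a
    if a.shape==(4,): return Ro.from_quat(a).as_matrix()
    return Ro.from_euler('xyz',a).as_matrix()
def snap(n,f):
    c=cams.get_calibration(n); im=cams.grab_frame(n)
    cv2.imwrite('pics/'+f+'.png',im[:,:,::-1]); np.savez('pics/'+f,im=im,K=c['mtx'],o=c['origin'],a=R(c['attitude'])); return im
def ray(f,uv,z):
    d=np.load('pics/'+f+'.npz'); v=d['a']@np.linalg.inv(d['K'])@np.array([uv[0],uv[1],1.]); o=d['o']
    return o+v*(z-o[2])/v[2]
def proj(f,p):
    d=np.load('pics/'+f+'.npz'); q=d['K']@(d['a'].T@(np.array(p)-d['o'])); return q[:2]/q[2]
E
python3 - <<'E'
from h import *
print(monitor.observe())
for n in ['side','top','wrist']:
    print(n,cams.get_calibration(n)); snap(n,n+'0')
E
```

```text
pics
{'clock': 0.0, 'qpos': array([-1.25819317,  0.52203949, -0.03633374,  1.60001817,  0.0211851 ,
        1.0210926 , -0.11275081]), 'qd': array([ 0.00059132, -0.00194235,  0.00088858, -0.00031094,  0.00018349,
        0.00059172, -0.00043166]), 'joint_efforts': array([-1.48407522e-03, -9.27104545e+01,  1.97970517e+00, -3.69918001e+01,
        1.79836352e-02,  8.22145696e-03, -6.32537376e-05]), 'position': array([0.2333537 , 0.57944263, 0.24170613]), 'tool_rot': array([-1.57086449e+00,  1.17124976e-03,  1.18803024e+00]), 'force': array([ 0.05856414,  0.25661545, -0.39381366]), 'moment': array([-0.04141196, -0.04173346, -0.01838457]), 'grip_width': 0.08569929459970001}
side {'mtx': array([[349.10406428,   0.        , 258.16527943],
       [  0.        , 349.10406428, 192.38897957],
       [  0.        ,   0.        ,   1.        ]]), 'origin': array([ 0.39190401, -0.58153269,  0.64038853]), 'attitude': array([-2.2701763 , -0.00730611, -0.21222785])}
top {'mtx': array([[382.9988925 ,   0.        , 254.71297091],
       [  0.        , 382.9988925 , 200.61543178],
       [  0.        ,   0.        ,   1.        ]]), 'origin': array([0.46437403, 0.01413546, 1.01791671]), 'attitude': array([-3.08237978,  0.01969169, -1.6008531 ])}
wrist {'mtx': array([[305.68938191,   0.        , 253.41423837],
       [  0.        , 305.68938191, 190.42898181],
       [  0.        ,   0.        ,   1.        ]]), 'origin': array([0.16191428, 0.60808791, 0.37417105]), 'attitude': array([2.83981851e+00, 1.13938978e-03, 1.18844807e+00])}
```

View pics/top0.png

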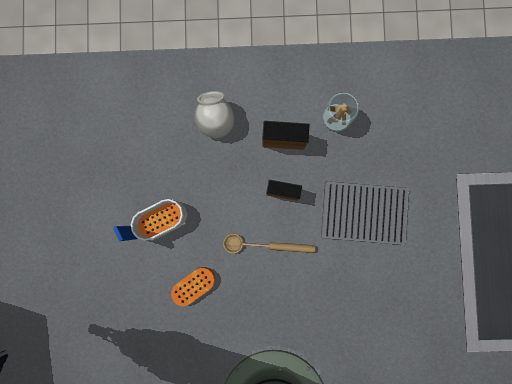

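View pics/side0.png

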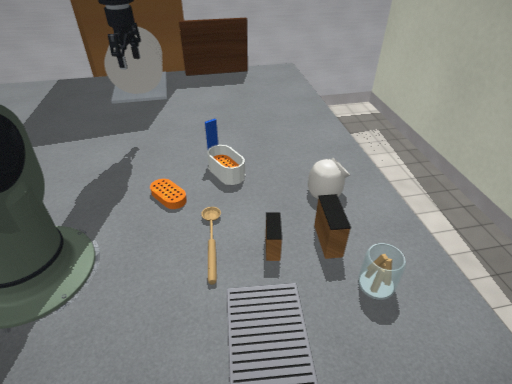

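View pics/wrist0.png

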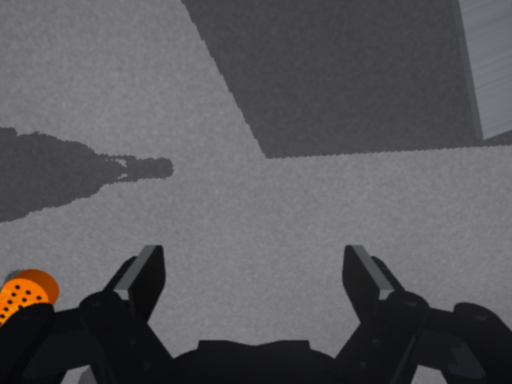

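Top view: the base in the frame is at (158,220), the loose look-alike at (193,287). Image left is the robot's left, so the framed one is the one meant. Blocks: small (284,189), large (286,132). The small one fits. I'll measure them and check with enlarged crops.

```bash
cat > m.py <<'E'
from h import *
import sys
f='top0'
im=np.load('pics/top0.npz')['im']; hsv=cv2.cvtColor(im,cv2.COLOR_RGB2HSV)
def comps(m,z,name,amin=40,roi=None):
    m=m.astype(np.uint8)
    if roi: 
        k=np.zeros_like(m); k[roi[1]:roi[3],roi[0]:roi[2]]=1; m*=k
    cs,_=cv2.findContours(m,cv2.RETR_EXTERNAL,cv2.CHAIN_APPROX_NONE)
    for c in cs:
        if cv2.contourArea(c)<amin: continue
        P=np.array([ray(f,p[0],z)[:2] for p in c]).astype(np.float32)
        r=cv2.minAreaRect(P*1000); b=cv2.boxPoints(r)
        e1=b[1]-b[0]; e2=b[2]-b[1]; e=e1 if np.hypot(*e1)>np.hypot(*e2) else e2
        print(name,'px',c[:,0].mean(0).round(1),'ctr',np.round(r[0],1),'size',np.round(r[1],1),'long-yaw',np.degrees(np.arctan2(e[1],e[0])).round(1))
h,s,v=[hsv[...,i] for i in range(3)]
comps((v<45),0.076,'black',60,(255,110,325,205))
comps((h>100)&(h<130)&(s>130)&(v>60),0.145,'blue',20)
comps((v>140)&(s<60),0.06,'white',60,(100,180,210,260))
o=(h<20)&(s>150)&(v>120)
o=cv2.morphologyEx(o.astype(np.uint8),cv2.MORPH_CLOSE,np.ones((5,5)))
comps(o,0.028,'orange',60,(120,180,200,260))
comps(o,0.024,'orange2',60,(160,260,230,310))
comps((h>95)&(h<115)&(s>0)&(v>115),0.008,'mat',60,(310,170,420,255))
print(im[185,283],im[132,286],im[150,60],im[205,327],im[188,327])
big=im[165:260,100:330]; cv2.imwrite('pics/crop0.png',cv2.resize(big,None,fx=3.4,fy=3.4,interpolation=cv2.INTER_CUBIC)[:,:,::-1])
E
python3 m.py
```

```text
black px [284.  189.1] ctr [547. -42.] size [82.5 33.2] long-yaw 77.8
black px [285.6 131.5] ctr [690.6 -51.6] size [112.8  47.3] long-yaw 84.1
blue px [124.2 232.9] ctr [452.2 330. ] size [46.  36.7] long-yaw 26.1
white px [160.2 215.4] ctr [483.7 279.6] size [ 76.8 132.6] long-yaw -65.2
orange px [158.9 219.4] ctr [482.6 282.4] size [ 59.6 115.9] long-yaw -65.1
orange2 px [192.5 286.5] ctr [307.4 198.9] size [ 61.7 120.9] long-yaw -55.8
mat px [337.  207.5] ctr [ 492.5 -184.9] size [ 40.5 147.5] long-yaw -6.7
mat px [325.4 211.1] ctr [ 496.1 -153.8] size [ 12.1 145.3] long-yaw -6.6
[25 26 26] [26 27 27] [100 104 107] [119 121 125] [114 116 121]
```

```bash
python3 - <<'E'
from h import *
im=np.load('pics/top0.npz')['im'];cv2.imwrite('pics/c1.png',cv2.resize(im[175:310,100:240],(700,600)[:2] and None,fx=4.4,fy=4.4,interpolation=cv2.INTER_CUBIC)[:,:,::-1])
im=np.load('pics/side0.npz')['im'];cv2.imwrite('pics/c2.png',cv2.resize(im[100:290,190:380],None,fx=3.1,fy=3.1,interpolation=cv2.INTER_CUBIC)[:,:,::-1])
E
```

```text
(no output)
```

View pics/crop0.png

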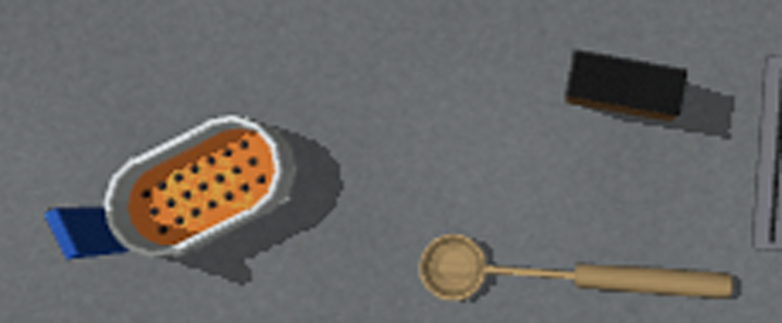

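View pics/c2.png

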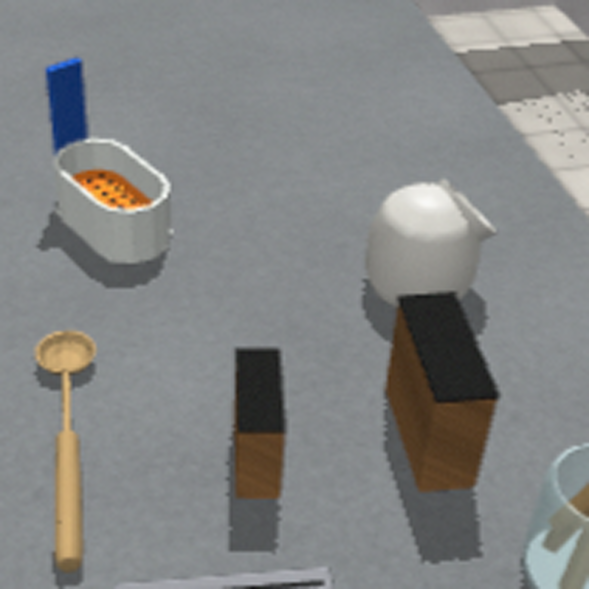

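Crops confirm: the framed base is the one with the blue-handled frame, and the small block (82x33 mm measured) matches 84x34. Next: the mat, and the first move.

```bash
cat >> h.py <<'E'
def goal(p,yawdeg,):
    s=monitor.observe(); R0=R(s['tool_rot']); Rt=(Ro.from_euler('z',yawdeg,degrees=True)*Ro.from_euler('x',-90,degrees=True)).as_matrix()
    print('turn',Ro.from_matrix(R0.T@Rt).as_rotvec().round(3),'shift',(R0.T@(np.array(p)-s['position'])*1000).round(1))
def st():
    s=monitor.observe(); print(s['clock'],'q',s['qpos'].round(2),'p',s['position'].round(4),'r',s['tool_rot'].round(3),'F',s['force'].round(1),'M',s['moment'].round(2),'w',s['grip_width'].round(4))
E
python3 - <<'E'
from h import *
im=np.load('pics/top0.npz')['im']
c=[(325,182),(409,186),(405,243),(322,239)]
P=np.array([ray('top0',p,.008) for p in c])[:,:2]; print(P.round(3),P.mean(0)); d=P[0]+P[3]-P[1]-P[2]; print(np.degrees(np.arctan2(d[1],d[0])))
m=(im.max(2)<60).astype(np.uint8); m[:, :320]=0; m[:,415:]=0; m[:175]=0;m[255:]=0
cs,_=cv2.findContours(m,cv2.RETR_EXTERNAL,cv2.CHAIN_APPROX_NONE)
Q=np.array([ray('top0',p[0],.007)[:2]*1000 for c in cs for p in c],dtype=np.float32)
print(cv2.minAreaRect(Q))
for p in [(46,212),(68,258),(102,253),(60,206)]: print(p, ray('top0',(100+p[0]/3.4,165+p[1]/3.4),.145).round(4))
goal([.4533,.3454,.235],114.8)
E
```

```text
[[ 0.568 -0.155]
 [ 0.551 -0.374]
 [ 0.402 -0.356]
 [ 0.419 -0.141]] [ 0.48491119 -0.25638595]
85.48521053352472
((484.1488037109375, -256.7853088378906), (195.63552856445312, 135.9252471923828), 83.43435668945312)
(46, 212) [0.4654 0.3549 0.145 ]
(68, 258) [0.4341 0.3403 0.145 ]
(102, 253) [0.4368 0.3173 0.145 ]
(60, 206) [0.4691 0.3454 0.145 ]
turn [-0.    -0.816 -0.001] shift [-135.     7.  -291.4]
```

Emit:
send_rows(series="0 -0.08 0 -14 1 -29 1;0 -0.16 0 -27 1 -58 1;0 -0.24 0 -40 2 -87 1;0 -0.33 0 -54 3 -116 1;0 -0.41 0 -68 4 -146 1;0 -0.49 0 -81 4 -175 1;0 -0.57 0 -94 5 -204 1;0 -0.65 0 -108 6 -233 1;0 -0.73 0 -121 6 -262 1;0 -0.816 0 -135 7 -291 1;0 -0.816 0 -135 7 -291 1;0 -0.816 0 -135 7 -291 1", force=80)

```text
clock: 1.15
position: [0.4541, 0.3441, 0.235]
tool_rot: [-1.57, 0.0, 2.0]
force: [-0.5, 0.3, -0.1]
grip_width: 0.0857
```

```bash
python3 - <<'E'
from h import *
st(); snap('wrist','w1'); snap('side','s1')
print(proj('w1',[.4525,.3443,.145]))
goal([.4525,.3443,.122],114.8)
E
```

```text
Traceback (most recent call last):
  File "h.py", line 21, in st
    s=monitor.observe(); print(s['clock'],'q',s['qpos'].round(2),'p',s['position'].round(4),'r',s['tool_rot'].round(3),'F',s['force'].round(1),'M',s['moment'].round(2),'w',s['grip_width'].round(4))
                                                                                                                                                                            ^^^^^^^^^^^^^^^^^^^^^
AttributeError: 'float' object has no attribute 'round'
```

```bash
sed -i "s/s\['grip_width'\].round(4)/round(s['grip_width'],4)/" h.py; python3 - <<'E'
from h import *
st(); snap('wrist','w1'); snap('side','s1')
print(proj('w1',[.4525,.3443,.145]))
goal([.4525,.3443,.122],114.8)
E
```

```text
1.15 q [-0.63  0.45 -0.17  1.75  0.09  0.95  1.16] p [0.4541 0.3441 0.235 ] r [-1.57  0.    2.  ] F [-0.5  0.3 -0.1] M [ 0.06  0.06 -0.03] w 0.0857
[253.84293293 198.2280018 ]
turn [-0. -0.  0.] shift [ -1.9 113.1   0.7]
```

View pics/w1.png

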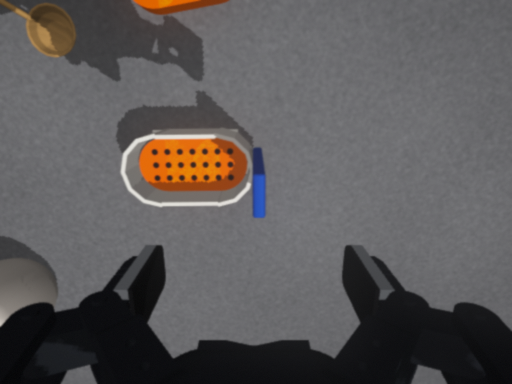

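View pics/s1.png

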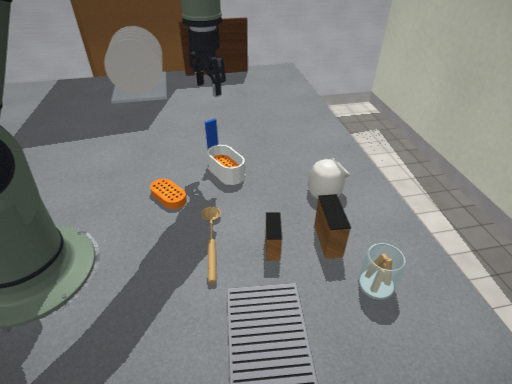

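Wrist view: handle top face at x 253–265, rows 174–217 (centre ≈ (259,196)), aligned with the jaws. I'll refine from this.

```bash
python3 - <<'E'
from h import *
im=np.load('pics/w1.npz')['im'].astype(int)
m=((im[...,2]>130)&(im[...,0]<80)).astype(np.uint8)
c=max(cv2.findContours(m,0,1)[0],key=cv2.contourArea); r=cv2.minAreaRect(c); print(r)
p=ray('w1',r[0],.145); print(p); goal([p[0],p[1],.122],114.8)
m=(im.min(2)>170).astype(np.uint8); m[:120]=0;m[215:]=0
c=cv2.convexHull(np.vstack(cv2.findContours(m,0,1)[0])); P=np.array([ray('w1',q[0],.06)[:2]*1000 for q in c],dtype=np.float32); print(cv2.minAreaRect(P))
E
```

```text
((259.0, 195.5), (43.0, 12.0), 90.0)
[0.44884833 0.34697009 0.145     ]
turn [-0. -0.  0.] shift [  2.1 113.2   2.9]
((481.0794677734375, 279.4095764160156), (76.34243774414062, 133.4103546142578), 25.642839431762695)
```

Emit:
send_rows(series="0 0 0 1 20 2 1;0 0 0 1 50 2 1;0 0 0 1 80 2 1;0 0 0 1 100 2 1;0 0 0 1 109 2 1;0 0 0 1 113 2 1;0 0 0 1 113 2 1;0 0 0 1 113 2 0.4;0 0 0 1 113 2 0;0 0 0 1 113 2 0;0 0 0 1 113 2 0;0 0 0 1 113 2 0;0 0 0 1 113 2 0;0 0 0 1 113 2 0", force=80)

```text
clock: 2.42
position: [0.451, 0.346, 0.1226]
tool_rot: [-1.571, -0.0, 2.004]
force: [1.1, 0.2, 5.3]
grip_width: 0.0092
```

```bash
python3 - <<'E'
from h import *
st(); snap('wrist','w2'); snap('side','s2')
E
```

```text
2.4167 q [-0.65  0.59 -0.16  1.85  0.13  0.71  1.13] p [0.451  0.346  0.1226] r [-1.571 -0.     2.004] F [1.1 0.2 5.3] M [-0.17 -0.02  0.06] w 0.0092
```

View pics/w2.png

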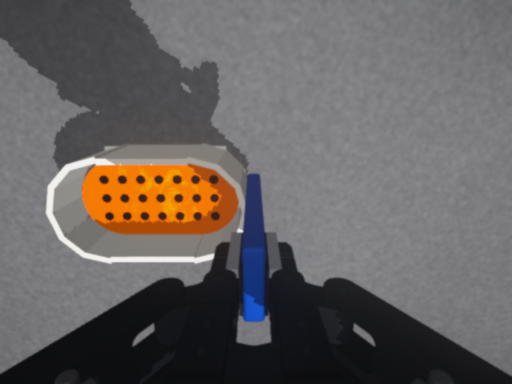

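Gripped (opening 9.2 mm). Lift 130 mm, slowly at first.

Emit:
send_rows(series="0 0 0 0 -5 0 0;0 0 0 0 -12 0 0;0 0 0 0 -22 0 0;0 0 0 0 -34 0 0;0 0 0 0 -48 0 0;0 0 0 0 -62 0 0;0 0 0 0 -78 0 0;0 0 0 0 -94 0 0;0 0 0 0 -108 0 0;0 0 0 0 -118 0 0;0 0 0 0 -126 0 0;0 0 0 0 -130 0 0;0 0 0 0 -130 0 0;0 0 0 0 -130 0 0")

```text
clock: 3.68
position: [0.4506, 0.3458, 0.252]
tool_rot: [-1.57, 0.0, 2.004]
force: [-0.3, -0.0, -2.9]
grip_width: 0.009
```

```bash
python3 - <<'E'
from h import *
st(); snap('wrist','w3'); snap('side','s3'); snap('top','t3')
E
```

```text
3.6833 q [-0.63  0.42 -0.18  1.74  0.09  0.99  1.17] p [0.4506 0.3458 0.252 ] r [-1.57   0.     2.004] F [-0.3 -0.  -2.9] M [ 0.11  0.11 -0.01] w 0.009
```

View pics/w3.png

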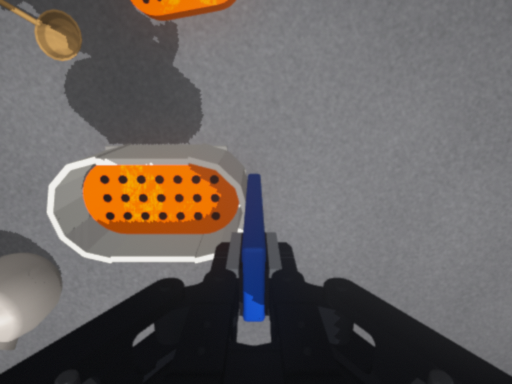

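View pics/s3.png

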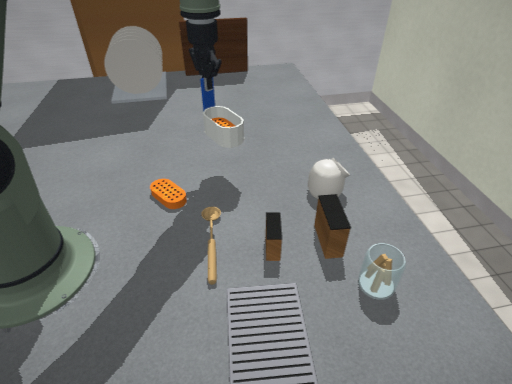

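Frame unchanged in the gripper after the lift (level). Compute the frame centre relative to the tool and the goal over the block.

```bash
python3 - <<'E'
from h import *
s=monitor.observe()
im=np.load('pics/w3.npz')['im'].astype(int)
m=((im.min(2)>185)).astype(np.uint8); m[:150]=0;m[270:]=0;m[:,:45]=0;m[:,252:]=0
c=cv2.findContours(m,0,1)[0]; c=cv2.convexHull(np.vstack([k for k in c if cv2.contourArea(k)>15]))
print(cv2.boundingRect(c))
P=np.array([ray('w3',q[0],.1895)[:2]*1000 for q in c],dtype=np.float32); r=cv2.minAreaRect(P);print(r)
R0=R(s['tool_rot']); ctr=np.array([r[0][0]/1e3,r[0][1]/1e3,.252]); print('frame ctr in tool',(R0.T@(ctr-s['position'])*1000).round(1))
# orange
hsv=cv2.cvtColor(im.astype(np.uint8),cv2.COLOR_RGB2HSV)
# target
by=77.8; u=np.array([np.cos(np.radians(by)),np.sin(np.radians(by))]); b=np.array([.547,-.042])
t=b+.0725*u; print(t); goal([t[0],t[1],.252],by)
E
```

```text
(47, 157, 167, 106)
((502.5055847167969, 269.210205078125), (113.15418243408203, 70.46009063720703), 67.54620361328125)
frame ctr in tool [-91.3  -0.4 -15.1]
[0.56232105 0.02886265]
turn [-0.001  0.646 -0.001] shift [-3.345e+02 -3.000e-01  3.150e+01]
```

```bash
python3 - <<'E'
from h import *
s=monitor.observe();R0=R(s['tool_rot'])
for n,z in (('w3',.1895),):
  for q in [(47,205),(140,262.5),(140,157.5),(244,215)]:
    print(q,(R0.T@(ray(n,q,z)-s['position'])*1000).round(1))
im=np.load('pics/w3.npz')['im']; cv2.imwrite('pics/c3.png',cv2.resize(im[135:330,30:290],None,fx=3,fy=3,interpolation=cv2.INTER_CUBIC)[:,:,::-1])
E
```

```text
(47, 205) [-139.3   62.1    5.7]
(140, 262.5) [-81.1  62.1 -38.3]
(140, 157.5) [-72.7  62.2  38.3]
(244, 215) [-5.9 62.1 -1.5]
```

View pics/c3.png

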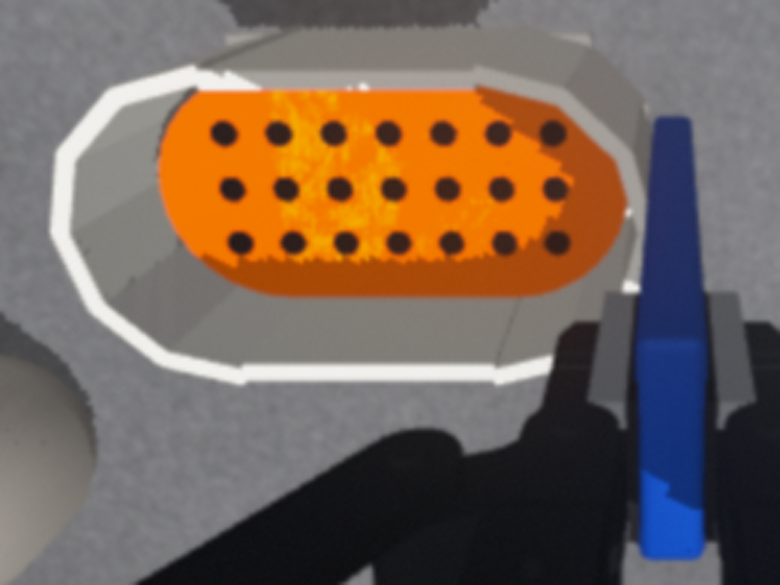

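Frame centre in tool axes: x ≈ -72.5, z ≈ 0, matching the description. Carry over the block.

Emit:
send_rows(series="0 0.01 0 -5 0 0 0;0 0.03 0 -14 0 1 0;0 0.06 0 -29 0 3 0;0 0.09 0 -48 0 5 0;0 0.135 0 -70 0 7 0;0 0.18 0 -93 0 9 0;0 0.225 0 -116 0 11 0;0 0.27 0 -139 0 13 0;0 0.315 0 -162 0 15 0;0 0.36 0 -185 0 17 0;0 0.405 0 -208 0 20 0;0 0.45 0 -232 0 22 0;0 0.495 0 -256 0 24 0;0 0.54 0 -280 0 26 0;0 0.58 0 -302 0 28 0;0 0.615 0 -318 0 30 0;0 0.635 0 -329 0 31 0;0 0.646 0 -334.5 0 31.5 0;0 0.646 0 -334.5 0 31.5 0;0 0.646 0 -334.5 0 31.5 0")

```text
clock: 5.5
position: [0.5623, 0.0297, 0.2522]
tool_rot: [-1.57, -0.0, 1.359]
force: [-0.6, 0.5, -3.3]
grip_width: 0.009
```

```bash
python3 - <<'E'
from h import *
st(); snap('wrist','w4'); snap('side','s4')
im=np.load('pics/s4.npz')['im']; cv2.imwrite('pics/c4.png',cv2.resize(im[90:320,170:370],None,fx=2.6,fy=2.6,interpolation=cv2.INTER_CUBIC)[:,:,::-1])
E
```

```text
5.5 q [-0.2   0.41  0.06  1.76 -0.03  0.97  1.23] p [0.5623 0.0297 0.2522] r [-1.57  -0.     1.359] F [-0.6  0.5 -3.3] M [ 0.16 -0.1  -0.01] w 0.009
```

View pics/c4.png

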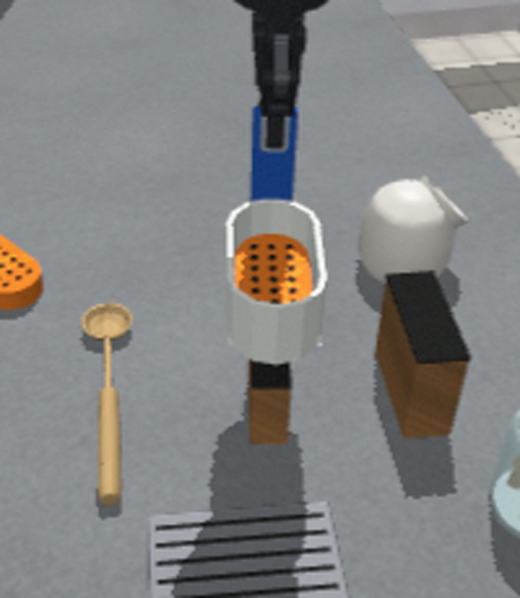

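View pics/w4.png

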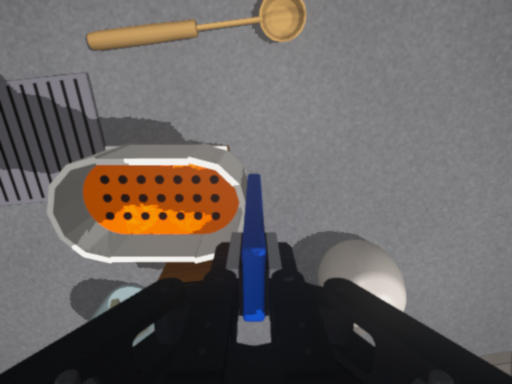

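Cross-check the block's centre from the side view (black top corners at about (266,213),(280,213),(282,239),(266,239)).

```bash
python3 - <<'E'
from h import *
im=np.load('pics/side0.npz')['im']; m=(im.max(2)<45).astype(np.uint8); k=m*0; k[205:245,258:290]=1; m*=k
c=max(cv2.findContours(m,0,1)[0],key=cv2.contourArea); print(cv2.boundingRect(c))
P=np.array([ray('side0',q[0],.076)[:2]*1000 for q in c],dtype=np.float32); print(cv2.minAreaRect(P))
# base of block from side
E
```

```text
(267, 213, 14, 26)
((546.8961791992188, -45.594417572021484), (79.63044738769531, 29.04680824279785), 76.73065948486328)
```

Emit:
send_rows(series="0 0 0 -2 5 0 0;0 0 0 -2 14 0 0;0 0 0 -2 24 0 0;0 0 0 -2 34 0 0;0 0 0 -2 42 0 0;0 0 0 -2 48 0 0;0 0 0 -2 53 0 0;0 0 0 -2 58 0 0;0 0 0 -2 63 0 0;0 0 0 -2 68 0 0;0 0 0 -2 73 0 0;0 0 0 -2 78 0 0;0 0 0 -2 84 0 0;0 0 0 -2 90 0 0;0 0 0 -2 96 0 0;0 0 0 -2 102 0 0;0 0 0 -2 106 0 0;0 0 0 -2 108 0 0;0 0 0 -2 109 0 0;0 0 0 -2 109 0 0")

```text
clock: 7.27
position: [0.5621, 0.0271, 0.1432]
tool_rot: [-1.571, 0.0, 1.358]
force: [-0.1, -0.5, -2.1]
grip_width: 0.0088
```

```bash
python3 - <<'E'
from h import *
st(); snap('wrist','w5'); snap('side','s5')
im=np.load('pics/s5.npz')['im']; cv2.imwrite('pics/c5.png',cv2.resize(im[90:320,170:370],None,fx=2.6,fy=2.6,interpolation=cv2.INTER_CUBIC)[:,:,::-1])
E
```

```text
7.2667 q [-0.19  0.55  0.05  1.86 -0.04  0.73  1.24] p [0.5621 0.0271 0.1432] r [-1.571  0.     1.358] F [-0.1 -0.5 -2.1] M [ 0.12  0.05 -0.01] w 0.0088
```

View pics/c5.png

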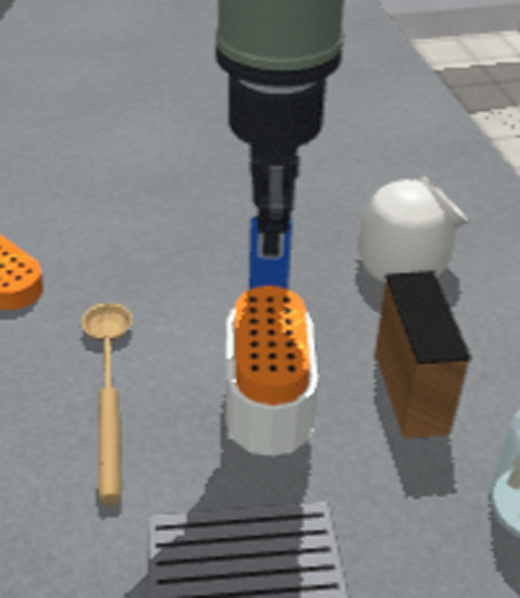

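View pics/w5.png

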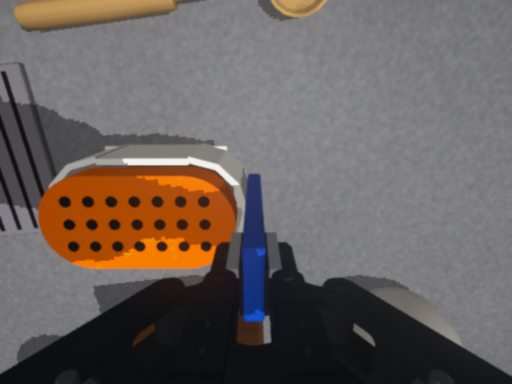

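Base is being pushed up level. Continue to the counter.

Emit:
send_rows(series="0 0 0 0 3 0 0;0 0 0 0 6 0 0;0 0 0 0 9 0 0;0 0 0 0 12 0 0;0 0 0 0 15 0 0;0 0 0 0 17 0 0;0 0 0 0 18.5 0 0;0 0 0 0 19.5 0 0;0 0 0 0 20.5 0 0;0 0 0 0 21 0 0;0 0 0 0 21 0 0;0 0 0 0 21 0 0")

```text
clock: 8.37
position: [0.5623, 0.0272, 0.1226]
tool_rot: [-1.571, -0.0, 1.358]
force: [-1.9, 1.3, 5.3]
grip_width: 0.009
```

```bash
python3 - <<'E'
from h import *
st()
E
```

```text
8.3667 q [-0.18  0.58  0.04  1.87 -0.04  0.69  1.24] p [0.5623 0.0272 0.1226] r [-1.571 -0.     1.358] F [-1.9  1.3  5.3] M [ 0.14  0.42 -0.08] w 0.009
```

In contact with the counter (+5 N, same TCP z as at the initial grip). Release and rise.

Emit:
send_rows(series="0 0 0 0 0 0 0.3;0 0 0 0 0 0 0.6;0 0 0 0 0 0 0.8;0 0 0 0 0 0 0.8;0 0 0 0 0 0 0.8;0 0 0 0 0 0 0.8;0 0 0 0 -15 0 0.8;0 0 0 0 -40 0 0.8;0 0 0 0 -75 0 0.8;0 0 0 0 -110 0 0.8;0 0 0 0 -130 0 0.8;0 0 0 0 -130 0 1;0 0 0 0 -130 0 1")

```text
clock: 9.45
position: [0.5625, 0.0272, 0.2534]
tool_rot: [-1.573, -0.001, 1.358]
force: [-0.1, 0.5, 0.1]
grip_width: 0.0853
```

```bash
python3 - <<'E'
from h import *
st(); snap('wrist','w6'); snap('side','s6'); snap('top','t6')
im=np.load('pics/s6.npz')['im']; cv2.imwrite('pics/c6.png',cv2.resize(im[90:320,170:370],None,fx=2.6,fy=2.6,interpolation=cv2.INTER_CUBIC)[:,:,::-1])
E
```

```text
9.45 q [-0.2   0.41  0.06  1.76 -0.03  0.97  1.23] p [0.5625 0.0272 0.2534] r [-1.573e+00 -1.000e-03  1.358e+00] F [-0.1  0.5  0.1] M [ 0.01 -0.02  0.04] w 0.0853
```

View pics/c6.png

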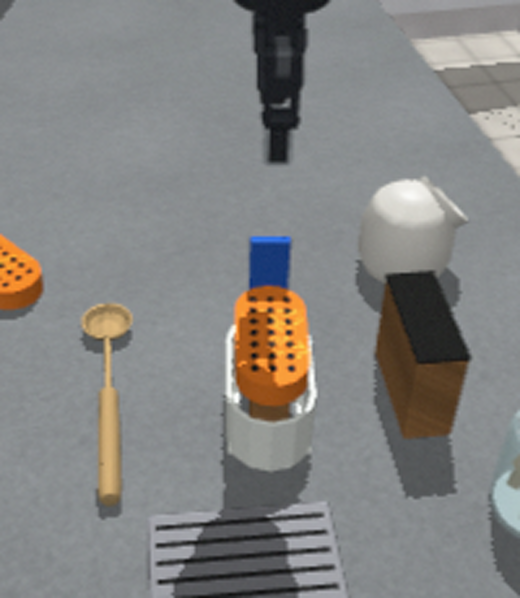

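View pics/w6.png

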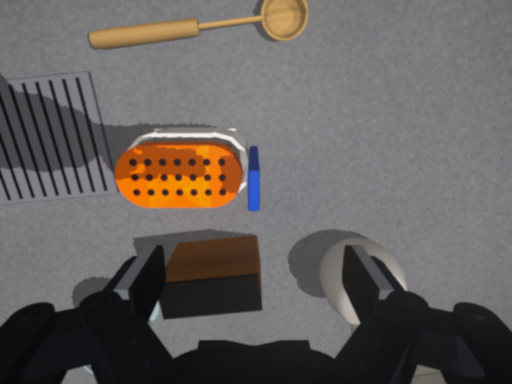

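Frame stands round the block, base up on top and level; handle free. Measure the base top (z = 0.100) by its holes.

```bash
python3 - <<'E'
from h import *
for f,roi in (('w6',(108,135,248,215)),('s6',(255,195,295,250)),('t6',(250,160,320,215))):
    im=np.load('pics/%s.npz'%f)['im']; hsv=cv2.cvtColor(im,cv2.COLOR_RGB2HSV)
    m=((hsv[...,0]<20)&(hsv[...,1]>180)&(hsv[...,2]>100)).astype(np.uint8); k=m*0;k[roi[1]:roi[3],roi[0]:roi[2]]=1;m*=k
    cs,hi=cv2.findContours(m,cv2.RETR_CCOMP,cv2.CHAIN_APPROX_NONE)
    H=[cv2.moments(c) for c,h in zip(cs,hi[0]) if h[3]>=0 and cv2.contourArea(c)>2]
    H=np.array([[q['m10']/q['m00'],q['m01']/q['m00']] for q in H]); print(f,len(H))
    if len(H)>3:
        P=np.array([ray(f,q,.1)[:2]*1000 for q in H],dtype=np.float32); r=cv2.minAreaRect(P); print(P.mean(0),r)
    mm=cv2.morphologyEx(m,cv2.MORPH_CLOSE,np.ones((5,5)))
    c=max(cv2.findContours(mm,0,1)[0],key=cv2.contourArea); P=np.array([ray(f,q[0],.1)[:2]*1000 for q in c],dtype=np.float32); print('outline',cv2.minAreaRect(P))
E
```

```text
w6 21
[545.917    -43.740883] ((545.9262084960938, -43.6865234375), (84.57172393798828, 30.37286376953125), 77.91310119628906)
outline ((544.4898071289062, -43.272071838378906), (121.43594360351562, 64.62130737304688), 77.8162612915039)
s6 26
[550.01953  -47.617424] ((550.5303955078125, -46.0102653503418), (84.6741714477539, 38.177398681640625), 78.28805541992188)
outline ((544.8543090820312, -56.571868896484375), (139.2108917236328, 57.55794906616211), 77.48419952392578)
t6 0
outline ((540.6729125976562, -102.76095581054688), (3.7625434288202086e-06, 4.813334941864014), 87.78978729248047)
```

View pics/t6.png

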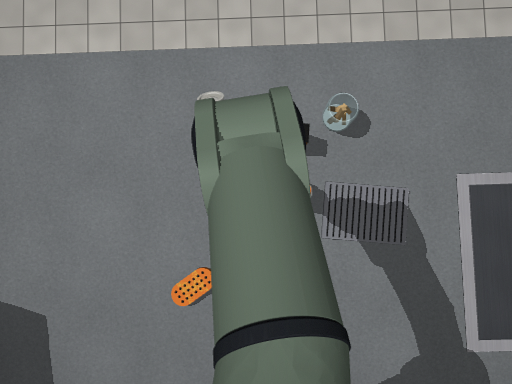

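Base at (0.546, -0.0437), yaw 77.9° (all 21 holes found, so it sits level at the expected height). Move above with the jaws across its width.

```bash
python3 - <<'E'
from h import *
goal([.546,-.0437,.2534],-12.1)
E
```

```text
turn [-1.000e-03  1.569e+00 -2.000e-03] shift [-72.5  -2.    0.4]
```

Emit:
send_rows(series="0 0.11 0 -5 0 0 1;0 0.22 0 -10 0 0 1;0 0.33 0 -15 0 0 1;0 0.44 0 -20 0 0 1;0 0.55 0 -25 0 0 1;0 0.66 0 -30 0 0 1;0 0.77 0 -35 0 0 1;0 0.88 0 -40 0 0 1;0 0.99 0 -45 0 0 1;0 1.1 0 -50 0 0 1;0 1.21 0 -55 0 0 1;0 1.32 0 -60 0 0 1;0 1.43 0 -66 0 0 1;0 1.52 0 -70 0 0 1;0 1.569 0 -72.5 0 0 1;0 1.569 0 -72.5 0 0 1;0 1.569 0 -72.5 0 0 1")

```text
clock: 11.02
position: [0.5466, -0.0436, 0.2516]
tool_rot: [-1.571, 0.001, -0.209]
force: [-0.3, 0.4, 1.2]
grip_width: 0.0857
```

```bash
python3 - <<'E'
from h import *
st(); snap('wrist','w7'); goal([.546,-.0437,.079],-12.1)
f='w7';im=np.load('pics/%s.npz'%f)['im']; hsv=cv2.cvtColor(im,cv2.COLOR_RGB2HSV)
m=((hsv[...,0]<20)&(hsv[...,1]>180)&(hsv[...,2]>100)).astype(np.uint8)
cs,hi=cv2.findContours(m,cv2.RETR_CCOMP,cv2.CHAIN_APPROX_NONE)
H=[cv2.moments(c) for c,h in zip(cs,hi[0]) if h[3]>=0 and cv2.contourArea(c)>8]
H=np.array([[q['m10']/q['m00'],q['m01']/q['m00']] for q in H])
P=np.array([ray(f,q,.1)[:2]*1000 for q in H],dtype=np.float32); print(len(H),P.mean(0),cv2.minAreaRect(P))
E
```

```text
11.0167 q [-0.36  0.42  0.45  1.81 -0.22  0.96 -0.03] p [ 0.5466 -0.0436  0.2516] r [-1.571e+00  1.000e-03 -2.090e-01] F [-0.3  0.4  1.2] M [ 0.01 -0.01  0.04] w 0.0857
turn [ 0.     0.003 -0.001] shift [ -0.4 172.7  -0.2]
30 [539.2049   -42.192287] ((489.8976135253906, 40.990509033203125), (81.32978820800781, 284.0317077636719), 33.51679611206055)
```

View pics/w7.png

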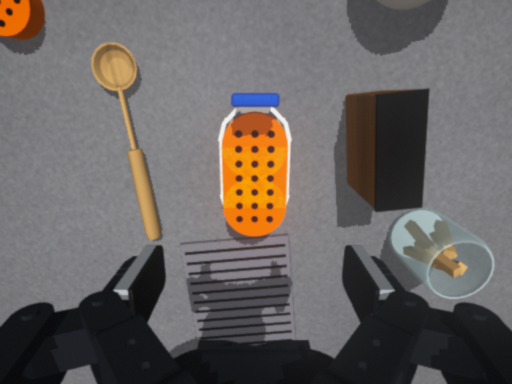

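Base centred between the jaws (column 255). Descend with a mid stop.

Emit:
send_rows(series="0 0 0 0 10 0 1;0 0 0 0 30 0 1;0 0 0 0 55 0 1;0 0 0 0 80 0 1;0 0 0 0 100 0 1;0 0 0 0 115 0 1;0 0 0 0 128 0 1;0 0 0 0 138 0 1;0 0 0 0 148 0 1;0 0 0 0 157 0 1;0 0 0 0 164 0 1;0 0 0 0 169 0 1;0 0 0 0 172 0 1;0 0 0 0 172 0 1")

```text
clock: 12.23
position: [0.5467, -0.0438, 0.0799]
tool_rot: [-1.571, 0.0, -0.211]
force: [0.4, -0.0, -0.1]
grip_width: 0.0856
```

```bash
python3 - <<'E'
from h import *
st(); snap('wrist','w8');  snap('side','s8')
im=np.load('pics/s8.npz')['im']; cv2.imwrite('pics/c8.png',cv2.resize(im[90:320,170:370],None,fx=2.6,fy=2.6,interpolation=cv2.INTER_CUBIC)[:,:,::-1])
E
```

```text
12.2333 q [-0.26  0.66  0.32  1.94 -0.35  0.6   0.09] p [ 0.5467 -0.0438  0.0799] r [-1.571  0.    -0.211] F [ 0.4 -0.  -0.1] M [-0.06 -0.02  0.09] w 0.0856
```

View pics/c8.png

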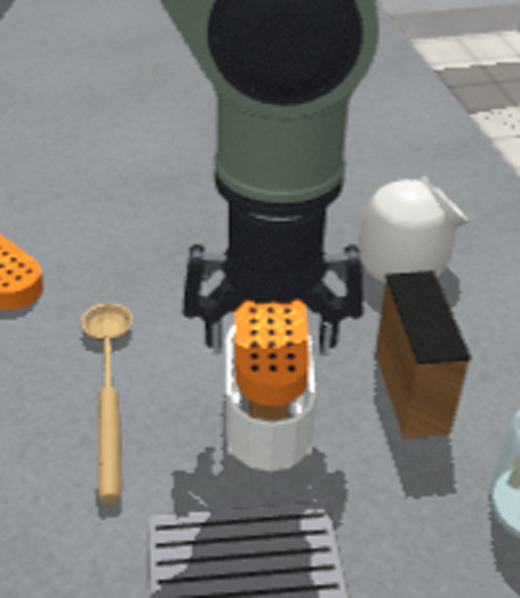

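View pics/w8.png

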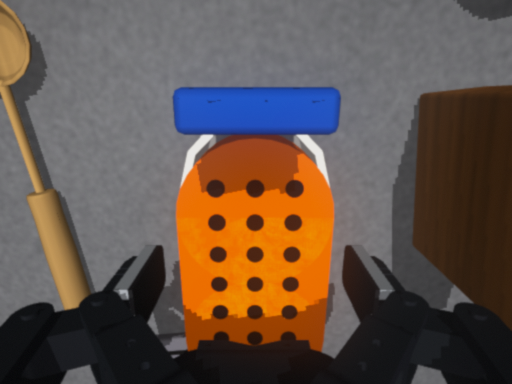

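Jaws straddle the base symmetrically. Close.

Emit:
send_rows(series="0 0 0 0 0 0 0.6;0 0 0 0 0 0 0.5;0 0 0 0 0 0 0.5;0 0 0 0 0 0 0.4;0 0 0 0 0 0 0.4;0 0 0 0 0 0 0.3;0 0 0 0 0 0 0.3", force=50)

```text
clock: 12.92
position: [0.547, -0.0437, 0.0809]
tool_rot: [-1.57, -0.001, -0.211]
force: [-2.3, -0.1, 8.0]
grip_width: 0.0613
```

Emit:
send_rows(series="0 0 0 0 -3 0 0.3;0 0 0 0 -7 0 0.3;0 0 0 0 -12 0 0.3;0 0 0 0 -18 0 0.3;0 0 0 0 -25 0 0.3;0 0 0 0 -33 0 0.3;0 0 0 0 -42 0 0.3;0 0 0 0 -54 0 0.3;0 0 0 0 -68 0 0.3;0 0 0 0 -82 0 0.3;0 0 0 0 -94 0 0.3;0 0 0 0 -100 0 0.3;0 0 0 0 -100 0 0.3")

```text
clock: 14.0
position: [0.5475, -0.0437, 0.182]
tool_rot: [-1.57, -0.002, -0.211]
force: [0.4, 0.1, -0.7]
grip_width: 0.0611
```

```bash
python3 - <<'E'
from h import *
st(); snap('wrist','w9');  snap('side','s9')
im=np.load('pics/s9.npz')['im']; cv2.imwrite('pics/c9.png',cv2.resize(im[90:320,170:370],None,fx=2.6,fy=2.6,interpolation=cv2.INTER_CUBIC)[:,:,::-1])
E
```

```text
14.0 q [-0.32  0.51  0.41  1.88 -0.27  0.81  0.02] p [ 0.5475 -0.0437  0.182 ] r [-1.57  -0.002 -0.211] F [ 0.4  0.1 -0.7] M [-0.03 -0.07 -0.  ] w 0.0611
```

View pics/c9.png

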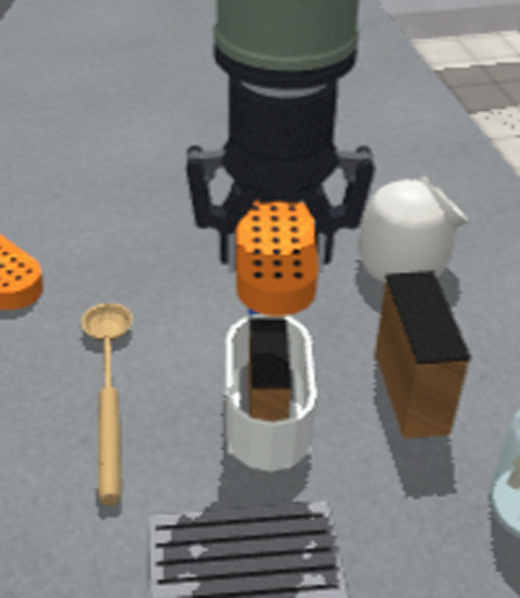

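View pics/w9.png

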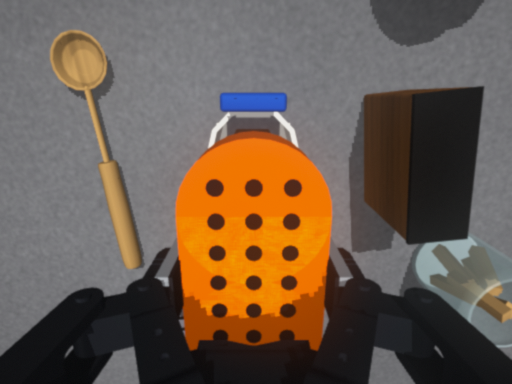

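Base held level, frame still standing round the block. Carry to the mat.

```bash
python3 - <<'E'
from h import *
goal([.4845,-.2566,.182],-5.8)
E
```

```text
turn [-0.   -0.11  0.  ] shift [ -16.3   -1.7 -221.3]
```

Emit:
send_rows(series="0 0 0 0 0 -4 0.3;0 -0.01 0 -1 0 -12 0.3;0 -0.01 0 -2 0 -24 0.3;0 -0.02 0 -3 0 -40 0.3;0 -0.03 0 -4 0 -58 0.3;0 -0.04 0 -6 0 -76 0.3;0 -0.05 0 -7 0 -94 0.3;0 -0.06 0 -8 0 -112 0.3;0 -0.07 0 -10 0 -130 0.3;0 -0.08 0 -11 0 -148 0.3;0 -0.09 0 -12 0 -166 0.3;0 -0.1 0 -13 0 -184 0.3;0 -0.11 0 -15 0 -200 0.3;0 -0.11 0 -16 0 -212 0.3;0 -0.11 0 -16 0 -219 0.3;0 -0.11 0 -16 0 -221 0.3;0 -0.11 0 -16 0 -221 0.3;0 -0.11 0 -16 0 -221 0.3")

```text
clock: 15.6
position: [0.4851, -0.2559, 0.1802]
tool_rot: [-1.57, 0.0, -0.1]
force: [0.5, 0.1, 0.3]
grip_width: 0.0608
```

```bash
python3 - <<'E'
from h import *
st(); snap('wrist','w10');  snap('side','s10')
E
```

```text
15.6 q [ 0.1   0.51  0.38  1.88 -0.26  0.8   0.52] p [ 0.4851 -0.2559  0.1802] r [-1.57  0.   -0.1 ] F [0.5 0.1 0.3] M [0.04 0.06 0.1 ] w 0.0608
```

View pics/s10.png

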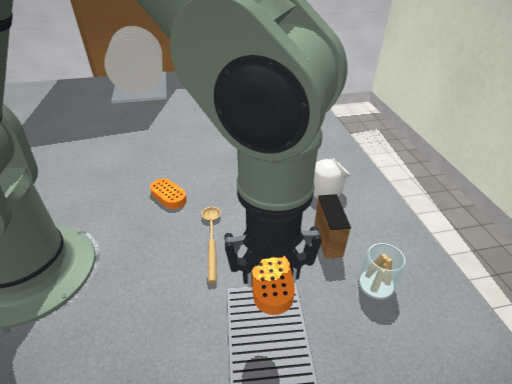

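View pics/w10.png

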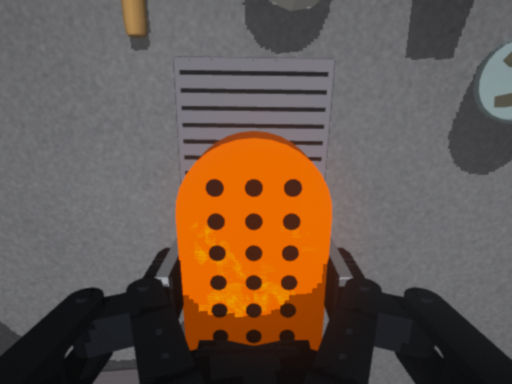

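Over the mat and aligned with its ribs. Lower, slowing near the mat.

Emit:
send_rows(series="0 0 0 0 8 0 0.3;0 0 0 0 22 0 0.3;0 0 0 0 40 0 0.3;0 0 0 0 60 0 0.3;0 0 0 0 80 0 0.3;0 0 0 0 98 0 0.3;0 0 0 0 112 0 0.3;0 0 0 0 124 0 0.3;0 0 0 0 134 0 0.3;0 0 0 0 142 0 0.3;0 0 0 0 149 0 0.3;0 0 0 0 154 0 0.3;0 0 0 0 158 0 0.3;0 0 0 0 160 0 0.3;0 0 0 0 162 0 0.3;0 0 0 0 162 0 0.3")

```text
clock: 17.03
position: [0.4849, -0.2565, 0.0183]
tool_rot: [-1.571, -0.0, -0.101]
force: [-0.2, -0.4, -1.6]
grip_width: 0.0613
```

Emit:
send_rows(series="0 0 0 0 1 0 0.3;0 0 0 0 2 0 0.3;0 0 0 0 2 0 0.3;0 0 0 0 2 0 0.3")

```text
clock: 17.37
position: [0.4849, -0.2565, 0.0164]
tool_rot: [-1.571, -0.0, -0.101]
force: [-0.6, 0.3, 0.0]
grip_width: 0.0612
```

Emit:
send_rows(series="0 0 0 0 0.5 0 0.3;0 0 0 0 1 0 0.3;0 0 0 0 1.5 0 0.3;0 0 0 0 2 0 0.3;0 0 0 0 2 0 0.3;0 0 0 0 2 0 0.3")

```text
clock: 17.87
position: [0.4848, -0.2565, 0.0143]
tool_rot: [-1.571, 0.0, -0.101]
force: [0.5, 0.0, -1.1]
grip_width: 0.0612
```

Emit:
send_rows(series="0 0 0 0 0.5 0 0.3;0 0 0 0 1 0 0.3;0 0 0 0 1.5 0 0.3;0 0 0 0 1.5 0 0.3")

```text
clock: 18.2
position: [0.485, -0.2566, 0.0137]
tool_rot: [-1.571, -0.0, -0.101]
force: [-4.4, 3.2, 22.4]
grip_width: 0.0611
```

Contact with the mat (22 N). Back off 0.5 mm, open, rise.

Emit:
send_rows(series="0 0 0 0 -0.5 0 0.3;0 0 0 0 -0.7 0 0.3;0 0 0 0 -0.7 0 0.75;0 0 0 0 -0.7 0 0.8;0 0 0 0 -0.7 0 0.9;0 0 0 0 -0.7 0 1;0 0 0 0 -0.7 0 1;0 0 0 0 -0.7 0 1;0 0 0 0 -8 0 1;0 0 0 0 -20 0 1;0 0 0 0 -40 0 1;0 0 0 0 -70 0 1;0 0 0 0 -105 0 1;0 0 0 0 -140 0 1;0 0 0 0 -170 0 1;0 0 0 0 -185 0 1;0 0 0 0 -185 0 1")

```text
clock: 19.62
position: [0.4861, -0.2572, 0.2024]
tool_rot: [-1.572, -0.006, -0.101]
force: [0.7, 0.1, -0.1]
grip_width: 0.0854
```

```bash
python3 - <<'E'
from h import *
st(); snap('wrist','w11');  snap('side','s11'); snap('top','t11')
E
```

```text
19.6167 q [ 0.08  0.48  0.4   1.86 -0.25  0.84  0.51] p [ 0.4861 -0.2572  0.2024] r [-1.572 -0.006 -0.101] F [ 0.7  0.1 -0.1] M [ 0.03 -0.06  0.03] w 0.0854
```

View pics/w11.png

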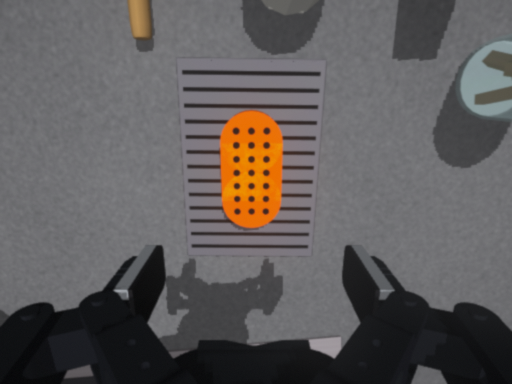

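View pics/s11.png

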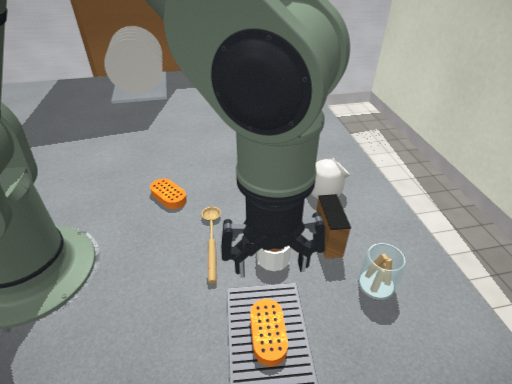

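Base lies centred and lengthways on the mat. Check numbers and the top view.

```bash
python3 - <<'E'
from h import *
im=np.load('pics/w11.npz')['im']; hsv=cv2.cvtColor(im,cv2.COLOR_RGB2HSV)
m=((hsv[...,0]<20)&(hsv[...,1]>180)&(hsv[...,2]>100)).astype(np.uint8);m[:100]=0;m[235:]=0
cs,hi=cv2.findContours(m,cv2.RETR_CCOMP,2)
H=np.array([np.mean(c[:,0],0) for c,h in zip(cs,hi[0]) if h[3]>=0 and cv2.contourArea(c)>6])
P=np.array([ray('w11',q,.032)[:2]*1000 for q in H],dtype=np.float32); print(len(H),P.mean(0),cv2.minAreaRect(P))
c=[(177,58),(326,60),(313,256),(189,256)]; M=np.array([ray('w11',q,.008)[:2]*1000 for q in c]); print(M.mean(0))
E
```

```text
21 [ 483.65924 -256.3449 ] ((483.8026428222656, -256.26007080078125), (84.23880767822266, 30.780433654785156), 84.09480285644531)
[ 483.92403803 -256.33380563]
```

Emit:
send_rows(series="0 0 0 0 -10 -10 1;0 0 0 0 -20 -30 1;0 0 0 0 -30 -60 1;0 0 0 0 -40 -90 1;0 0 0 0 -50 -120 1;0 0 0 -10 -60 -150 1;0 0 0 -20 -70 -160 1;0 0 0 -20 -70 -160 1")

```text
clock: 20.43
position: [0.4458, -0.417, 0.2686]
tool_rot: [-1.572, 0.001, -0.106]
force: [-0.0, -0.1, 0.2]
grip_width: 0.0857
```

```bash
python3 - <<'E'
from h import *
st(); snap('wrist','w12');  snap('side','s12'); snap('top','t12')
E
```

```text
20.4333 q [ 0.36  0.51  0.44  1.63 -0.24  1.06  0.76] p [ 0.4458 -0.417   0.2686] r [-1.572e+00  1.000e-03 -1.060e-01] F [-0.  -0.1  0.2] M [-0.03  0.04 -0.  ] w 0.0857
```

View pics/t12.png

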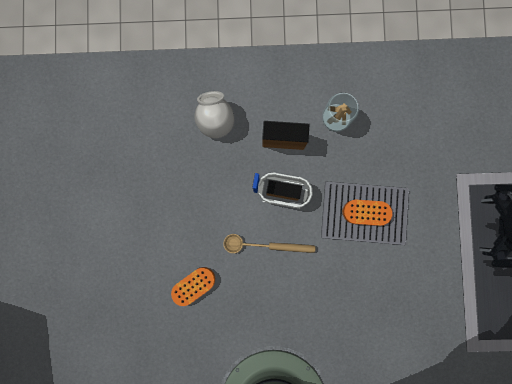

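View pics/w12.png

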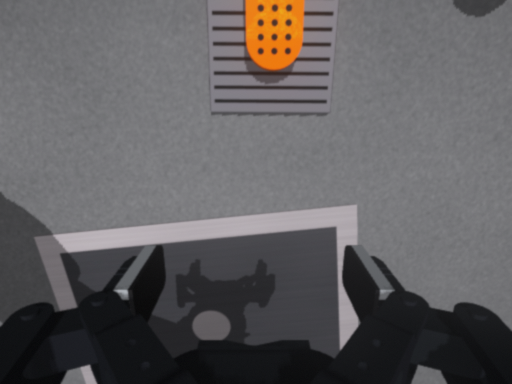

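Top view: the base is centred on the mat at (368,212). The frame stands round the block at (285,190). The jar, salt pig and spoon are where they began, and the arm is clear. Handing in.

```bash
python3 -c "
from h import *
print(bot.job_done())"
```

```text
the job is handed in; nothing more can be done
None
```

The base now lies on the mat and the frame stands round the small block. I handed the job in at about 20.5 s; no verdict is reported.

- **What I did:** I gripped the frame by its blue handle and lowered it round the small block until it touched the counter (about 5 N), which pushed the base up level. After letting go, I gripped the base across its width, lifted it clear and lowered it onto the mat. I pressed to about 22 N, eased off 0.7 mm and opened the jaws.
- **Last checks of the base:** its centre measured (0.4837, -0.2563) against the mat's (0.4839, -0.2563). Its length lies at 84.1°, against about 84° for the mat.
- **Last checks of the rest:** the final top view showed the frame standing round the block. The jar, salt pig and spoon showed no visible movement and the robot was touching nothing; I judged these by eye, not by measurement.
- **Disagreements:** the side camera put the block and base up to about 4 mm from the top and wrist cameras. That is within the fit, so I relied mainly on the top and wrist values. Some colour-mask readings were unusable, where the arm blocked the view or other things were picked up, and I discarded them.

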